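Seat the valve block and snap the toggle clamp shut

ROBOT

A 6-joint arm with a two-finger parallel gripper is mounted at the origin on the work surface. World frame = base frame: x ahead of the robot, y to its left, z up, the work surface at z = 0. Lengths are in m, angles in rad, forces in N, time in s.
With the tool pointing down it reaches from about 0.275 to 0.775 m from the base axis. Payload 14.6 kg.
Tool frame: the origin (TCP) lies on the centre line of the jaws, within the pads' length; the fingertips stand 19 mm ahead of it and the grasp point (between the pads) is the TCP; z points along the fingers, y is the direction in which the jaws open and shut (so a half turn about z gives the same grasp; the last joint's range is limited). The gripper opens to 85 mm and grips with 20 to 120 N. Pads are 22 mm wide; open, the fingers measure 114 mm over their backs; the gripper's body (76 mm by 85 mm) begins 54 mm behind the grasp point. The pads swing forward as they close: fully open they stand 13 mm farther back than shut.
Start: joints at [-1.339, 0.263, -0.048, 1.259, 0, 1.415], TCP at [0.198, -0.486, 0.25] pointing down, gripper open.
Joint ranges: [-2.65, 2.65], [-0.89, 1.7], [-1.18, 1.37], [-2.13, 2.11], [-1.35, 1.29], [-3.14, 3.14]. Speed limits (rad/s): [1.89, 1.89, 2.57, 2.79, 3.14, 3.14].

INTERFACE

Orientations are given as a unit quaternion [x, y, z, w].
In Python, from station import bot, imaging, workorder gives the robot as it stands.
- The arm moves only by the tool send_rows, never from a script. Its argument "deltas" is one flat list of numbers, 7 for each row, row after row: the turn, a rotation vector about the tool's x, y, z in rad, then the shift along the tool's x, y, z in mm, then the closure, from 0 (fully open) to 1 (shut). A call has 1 to 10 rows; each row is the pose to reach, as a shift and turn from the pose commanded when the call began, along the tool's axes at that moment; what a row does not reach only later rows make up. A row lasts 1/12 s, in which the tool goes at most 41.7 mm and 7.16 degrees, less where a joint would pass 70% of its speed; a pose out of reach is approached as far as the arm can. A call with a gripper value outside its range is refused whole. The fingers move at their own pace and stop on an object; "force" is the grip in N (left out, the last holds). Time passes only in rows, so rows that repeat a pose let the fingers close. It gives the time, the measured TCP pose, the force and the opening at its end, in the units of the state.
- bot.get_state(): the state, without advancing time (a new reading comes with each control period).
- imaging.camera(name): name is "scene" or "top" or "wrist"; returns a dict with "img" (420x560x3 uint8, blue, green, red), "range_z" (420x560 float32, m along the optical axis (not along the pixel's ray), 0 where there is no reading), "K" (3x3 intrinsics, pixels), "R" (3x3) and "t" (3): a world point X has camera coordinates R X + t. Camera axes: x right, y down, z forward; pixel columns grow to the right and rows downward; lengths in m; the calibration is good to about 2 mm. The wrist camera is an equidistant fisheye: a pixel r from the principal point sees the ray r / f radians off the axis. A picture is of the moment at which its call begins.
- workorder.hand_in(): hands the job in, once; it reports no verdict.
The state is a dict: "t": time; "joint_positions": joint angles; "qvel": joint speeds; "joint_torque": joint torques, N m; "ee_pos": TCP position; "tool_rot": TCP orientation; "force": force on the tool from outside, world axes, zero at the start; "wrist_torque": the same for the moment, N m; "grip_width": opening from 0.0 (shut) to 1.0 (fully open).
Only numpy, scipy, OpenCV 4.12 (cv2) and the standard library are available. Lean on these libraries where they do the work, as an engineer would, in place of code of your own. Each camera call takes 0.05 s, during which the arm holds its last target. There are 200 camera calls.

TASK

With the fingertips, push the brass valve block along its channel until it is fully home against the blue stop, then push the red handle of the toggle clamp over its dead point until it snaps down and locks, so that the rubber foot holds the block. Only push: do not lift or tip the block, and leave everything else on the bench where it is.

Things in the scene. Friction and masses are not known exactly. Their poses are not given: they have to be found in the camera images.
- fixture: fixed dark steel clamping fixture; plate 260 x 90 x 12 mm (x -100 to +160, y -45 to +45 mm). Origin on the bench surface, z up; +x runs from the toggle clamp along the channel to its open end. Two aluminium guides 47 mm apart, tops 22 mm above the bench, form the channel (x +3 to +153 mm)
- stop_face (a point): centre of the face of the blue stop block that closes the channel: fixture x = 0, y = 0, 26 mm above the bench; axes as the fixture's. The stop is 60 mm wide, its top 32 mm above the bench; the toggle clamp stands behind it (its steel cheeks 72 mm high)
- valve: loose brass valve block, 80 (x) x 44 (y) x 28 mm (z), 0.4 to 0.9 kg, with steel nipples 14 mm long on both long sides; flat in the channel, underside 12 mm above the bench, 20 to 60 mm short of the stop. Origin at the centre of its underside, axes nearly the fixture's. Pushed on its +x end it slides (2 to 11 N) to the stop; its origin is then at fixture x = +40 mm
- clamp_handle (a joint): handle angle, rad: 0 at the start (open, nearly upright), 1.30 locked. Its red end swings from above towards fixture -x and down; elevation above level = 1.44 minus this. A spring resists (up to 8 N at the grip's middle) until the dead point at 1.05, then snaps it to 1.30, where it stays; let go earlier it springs back. The arm with the foot comes down with it
- clamp_pivot (a point): the handle's and the arm's pivot axis (along fixture y), at fixture x = -55 mm, y = 0, 60 mm above the bench; axes as the fixture's
- handle_grip (a point): point on the axis of the handle, in its red grip, 100 mm from the pivot. Its own x points from here to the pivot, its y along the pivot axis (fixture +y). The red grip is a round bar 22 mm thick, from 52 to 127 mm from the pivot
- clamp_foot: black rubber foot, 20 mm wide, sprung, at the end of the clamp arm 95 mm from the pivot on the +x side. Raised at the start (arm about 54 degrees up, the foot's underside about 125 mm above the bench, at fixture x = +20 mm); locked, it presses on the top of the block at fixture x = +40 mm. Origin at the centre of its underside
- portafilter: bystander, leave alone: steel espresso filter holder with a black handle, 72 mm wide, 170 mm long in all, 28 mm high; origin under the centre of its basket
- jug: bystander, leave alone: steel milk jug with handle, 80 mm wide, 95 mm high; origin at the centre of its underside
- grease_jar: bystander, leave alone: white jar with yellow cap, 60 mm wide, 70 mm high; origin at the centre of its underside
- tamper: bystander, leave alone: dark steel coffee tamper standing upright, 56 mm wide, 86 mm high; origin at the centre of its underside
- screwdriver: bystander, leave alone: screwdriver with orange handle lying on the bench
- wrench: bystander, leave alone: steel wrench lying on the bench
- gasket: bystander, leave alone: black rubber gasket ring, 64 mm across, 8 mm high, lying beside the fixture; origin at the centre of its underside
- fitting: bystander, leave alone: small upright brass fitting, 24 mm across, 30 mm high, beside the fixture; origin at the centre of its underside
Things that resemble listed ones, but are neither listed nor needed, are in the scene too. Several things have the shape of the valve; the one meant has the colours described above.

How it is judged:
By the outcome, as a careful person would: the job done as asked, in the order asked, and still so for the second after the job is handed in, with the robot touching nothing.
It also fails if it takes over 51 s, if anything falls off the work surface, if the arm or the gripper's body presses on something with over 40 N, if the wrist force passes 120 N, or if a joint passes its speed limit or range.

## Working session

There is one attempt and no reset: what is moved stays moved. The work goes in short steps, Python scripts to look and compute and a tool call to move; the robot and the scene stay as the last step left them, time stands still between calls to the robot, and variables do not carry over. Pictures are saved under pics/ and viewed, about 8 in all and at most 12, crops included, and the job is handed in when it is done.

Besides the shell and the picture viewer there is one more tool, called as name(argument=value, ...), one argument or row to a line, values as JSON. send_rows: Moves the arm, as the interface text tells. Its arguments: {"type":"object","properties":{"deltas":{"type":"array"},"force":{"type":"number"}},"required":["deltas"]}

```bash
mkdir -p pics; python3 - <<'E'
from station import bot, imaging
import cv2,numpy as np
for n in("top","scene"):
    c=imaging.camera(n); cv2.imwrite(f"pics/{n}0.png",c["img"]); np.savez(f"{n}0.npz",**c)
    print(n,c["K"].round(1).tolist(),c["R"].round(3).tolist(),c["t"].round(3))
s=bot.get_state(); print(s)
E
```

```text
top [[453.9, 0.0, 287.3], [0.0, 453.9, 209.6], [0.0, 0.0, 1.0]] [[-0.001, -1.0, 0.004], [-0.988, 0.001, -0.152], [0.152, -0.004, -0.988]] [0.019 0.587 1.325]
scene [[486.3, 0.0, 277.1], [0.0, 486.3, 209.6], [0.0, 0.0, 1.0]] [[-0.15, 0.989, -0.019], [0.582, 0.073, -0.81], [-0.799, -0.132, -0.586]] [ 0.039 -0.24   1.842]
{'t': 0.1, 'joint_positions': array([-1.33929445e+00,  2.63458049e-01, -4.88528970e-02,  1.25939094e+00,
        1.28078611e-05,  1.41548172e+00]), 'qvel': array([ 1.40257945e-03,  5.16923250e-04,  1.54069603e-03,  2.61722188e-05,
        2.27439151e-03, -2.43694731e-03]), 'joint_torque': array([ 4.03689002e-03, -6.38575602e+01,  3.85064685e+01,  9.88018408e-03,
       -1.42604931e-04, -7.20576196e-06]), 'ee_pos': array([ 0.19799277, -0.48599934,  0.24988956]), 'tool_rot': array([ 9.81354756e-01,  1.92204676e-01, -1.08445546e-05, -4.52694763e-04]), 'force': array([ 0.55871082, -0.82317734,  0.09639767]), 'wrist_torque': array([-0.02008123,  0.02856958, -0.03298029]), 'grip_width': 1.0009600791779967}
```

View pics/top0.png

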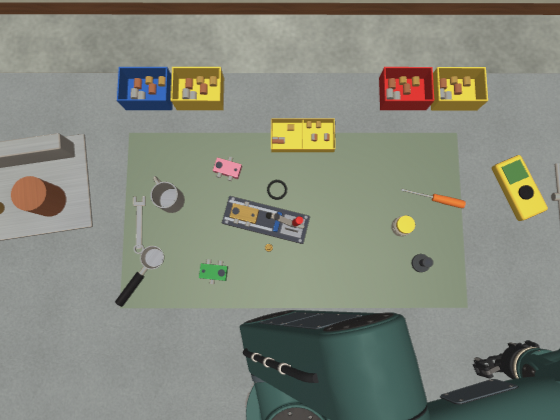

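View pics/scene0.png

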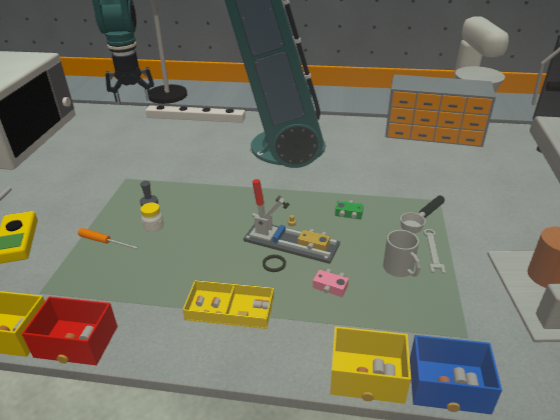

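The top view shows the fixture at about (265,220), with +x towards image left. Three things have the valve's shape: the brass block in the channel at (243,212), a pink one at (227,168) and a green one at (213,271). The brass one in the channel fits the description. I'll confirm it in an enlarged crop.

```bash
python3 - <<'E'
import cv2,numpy as np
a=np.load("top0.npz"); im=a["img"][175:265,205:325]
b=np.load("scene0.npz"); im2=b["img"][170:270,235:350]
cv2.imwrite("pics/c1.png",np.vstack([cv2.resize(im,(396,297),interpolation=3)]) if 0 else np.hstack([cv2.resize(im,(480,360),interpolation=3),cv2.resize(im2,(320,278),interpolation=3) if 0 else cv2.copyMakeBorder(cv2.resize(im2,(316,275),interpolation=3),0,85,0,0,0)]))
# plate footprint from depth: heights 8..35mm near the fixture
def world(c):
    K,R,t,z=c["K"],c["R"],c["t"],c["range_z"]
    v,u=np.mgrid[:z.shape[0],:z.shape[1]]
    X=np.stack([(u-K[0,2])/K[0,0]*z,(v-K[1,2])/K[1,1]*z,z],-1)
    return (X-t)@R
W=world(a)[185:255,212:320]
h=W[...,2]
m=((h>.007)&(h<.06)).astype(np.uint8)
n,l,s,ce=cv2.connectedComponentsWithStats(m)
i=1+s[1:,4].argmax(); P=W[l==i]
r=cv2.minAreaRect((P[:,:2]*1000).astype(np.float32)); print(n,s[i],r, cv2.boxPoints(r).round(1).tolist())
print("bench z",np.median(h[(h<.006)&(h>-.01)]))
hs=W[h>.085]; print("high",hs.mean(0),len(hs)); 
E
```

```text
55 [  10   11   88   48 2040] ((561.234619140625, 84.87001037597656), (259.5388488769531, 92.06478881835938), 75.8207015991211) [[484.79998779296875, -29.700000762939453], [574.0999755859375, -52.20000076293945], [637.7000122070312, 199.39999389648438], [548.4000244140625, 222.0]]
bench z 0.00020624813318172064
high [0.52946857 0.02616197 0.26653421] 261
```

View pics/c1.png

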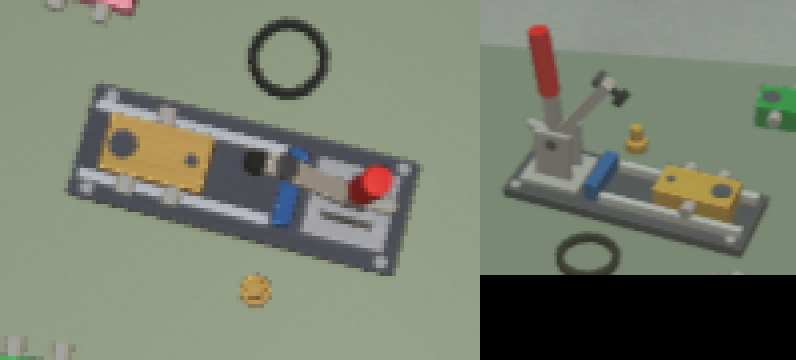

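The crop confirms it: the brass block lies between the guides, near the open end, with the blue stop and the clamp beyond it. The handle is upright and leans slightly to -x.

```bash
cat > h.py <<'E'
import numpy as np
from scipy.spatial.transform import Rotation as Rn
from station import bot,imaging
ang=np.deg2rad(75.8); O=np.array([.5539,.0558,0])
F=np.array([[np.cos(ang),-np.sin(ang),0],[np.sin(ang),np.cos(ang),0],[0,0,1]])
def world(c):
    K,R,t,z=c["K"],c["R"],c["t"],c["range_z"]
    v,u=np.mgrid[:z.shape[0],:z.shape[1]]
    X=np.stack([(u-K[0,2])/K[0,0]*z,(v-K[1,2])/K[1,1]*z,z],-1)
    return (X-t)@R
def fix(W): return (W-O)@F*1000
def delta(x,y,z,tilt=15):
    """tool delta that brings the shut fingers' front (-x) tip edge to fixture (x,y,z) mm"""
    s=bot.get_state(); R0=Rn.from_quat(s["tool_rot"]).as_matrix(); a=np.deg2rad(tilt)
    zt=np.array([-np.sin(a),0,-np.cos(a)]); xt=np.array([np.cos(a),0,-np.sin(a)])
    Rt=F@np.c_[xt,np.cross(zt,xt),zt]
    p=O+F@(np.array([x,y,z])/1000)-Rt@np.array([-.011,0,.019])
    print("to",(x,y,z),"tcp",p.round(4),"rot",Rn.from_matrix(R0.T@Rt).as_rotvec().round(3),"mm",(R0.T@(p-s["ee_pos"])*1000).round(1),"F",(F.T@s["force"]).round(1))
def edge():
    s=bot.get_state();R=Rn.from_quat(s["tool_rot"]).as_matrix()
    print("edge",fix(s["ee_pos"]+R@np.array([-.011,0,.019])).round(1),"F",(F.T@s["force"]).round(1),"t",s["t"])
E
python3 - <<'E'
from h import *
for n in("top","scene"):
    c=np.load(n+"0.npz"); P=fix(world(c)); im=c["img"].astype(int)
    b=(P[...,2]>35)&(P[...,2]<45)&(abs(P[...,1])<30)&(P[...,0]>30)&(P[...,0]<170)
    q=P[b]; print(n,"block",len(q),np.percentile(q,[1,50,99],axis=0).round(1).tolist())
    B,G,R=im[...,0],im[...,1],im[...,2]
    near=(abs(P[...,0])<200)&(abs(P[...,1])<60)
    q=P[near&(B>G+40)&(B>R+40)]; print("stop",len(q),np.percentile(q,[5,50,95],axis=0).round(1).tolist())
    q=P[near&(R>G+80)&(R>B+80)&(P[...,2]>80)]; print("red",len(q),np.percentile(q,[5,50,95],axis=0).round(1).tolist())
delta(150,0,250)
E
```

```text
top block 377 [[57.5, -25.7, 35.2], [97.5, -0.0, 39.6], [135.7, 26.9, 44.6]]
stop 51 [[-12.9, -27.9, 27.9], [-6.7, 11.2, 31.8], [-1.2, 26.2, 35.8]]
red 59 [[-78.3, -7.6, 141.7], [-68.4, 1.4, 184.4], [-58.1, 8.4, 188.1]]
scene block 344 [[61.1, -26.5, 35.4], [101.5, -3.7, 39.9], [139.1, 28.0, 43.7]]
stop 42 [[-9.5, -26.6, 29.3], [-5.1, -1.3, 32.1], [-1.6, 22.5, 34.4]]
red 129 [[-72.1, -11.8, 120.7], [-60.8, -8.2, 160.3], [-53.0, 2.3, 186.5]]
to (150, 0, 250) tcp [0.5945 0.2163 0.2655] rot [-0.123 -0.243 -0.931] mm [ 632.2 -500.8  -15.1] F [-0.7 -0.7  0.1]
```

send_rows(
  deltas=[0,0,-0.1,0,0,-30,1,-0.02,-0.04,-0.2,60,-45,-45,1,-0.04,-0.08,-0.3,90,-75,-45,1,-0.05,-0.1,-0.4,120,-100,-45,1,-0.06,-0.12,-0.5,150,-120,-45,1,-0.08,-0.15,-0.6,180,-145,-45,1,-0.09,-0.18,-0.7,210,-168,-45,1,-0.1,-0.2,-0.8,240,-190,-45,1,-0.12,-0.24,-0.93,270,-215,-45,1,-0.123,-0.243,-0.931,300,-240,-45,1],
)

```text
t: 0.93
ee_pos: [0.3761, -0.1667, 0.2954]
tool_rot: [0.78, 0.611, -0.104, 0.081]
force: [1.8, -2.4, 0.1]
grip_width: 0.001
```

```bash
python3 -c "
from h import *
delta(158,0,250);edge()"
```

```text
to (158, 0, 250) tcp [0.5965 0.224  0.2655] rot [0.001 0.002 0.006] mm [425.  120.3 -84. ] F [-1.9 -2.3  0.1]
edge [-274.9  117.7  279.9] F [-1.9 -2.3  0.1] t 0.9333
```

send_rows(
  deltas=[0,0,0,38,11,-7.5,1,0,0,0,76,21.5,-15,1,0,0,0,114,32,-22.5,1,0,0,0,152,43,-30,1,0,0,0,190,54,-37.5,1,0,0,0,228,64.5,-45,1,0,0,0,266,75,-52.5,1,0,0,0,304,86,-60,1,0,0,0,342,97,-67.5,1,0,0,0,380,107.5,-75,1],
)

```text
t: 1.77
ee_pos: [0.5755, 0.1817, 0.2687]
tool_rot: [0.782, 0.609, -0.103, 0.08]
force: [0.7, -1.0, 0.3]
grip_width: 0.003
```

send_rows(
  deltas=[0,0,0,25,7,-5,1,0,0,0.006,45,12.5,-9,1,0,0,0.006,45,12.5,-9,1,0,0,0.006,45,12.5,-9,1],
)

```text
t: 2.1
ee_pos: [0.5986, 0.2217, 0.265]
tool_rot: [0.784, 0.607, -0.104, 0.08]
force: [-0.5, -0.1, 0.2]
grip_width: 0.002
```

```bash
python3 -c "
from h import *
edge();delta(158,0,250);delta(158,0,34)
import cv2
c=imaging.camera('top');cv2.imwrite('pics/t2.png',cv2.resize(c['img'][150:290,180:367],(748,560),interpolation=3))"
```

```text
edge [156.3  -2.6 249.6] F [-0.2  0.5  0.2] t 2.1
to (158, 0, 250) tcp [0.5965 0.224  0.2655] rot [-0.001  0.001 -0.005] mm [ 1.5 -2.7 -0.9] F [-0.2  0.5  0.2]
to (158, 0, 34) tcp [0.5965 0.224  0.0495] rot [-0.001  0.001 -0.005] mm [ 57.7  -2.7 207.7] F [-0.2  0.5  0.2]
```

View pics/t2.png

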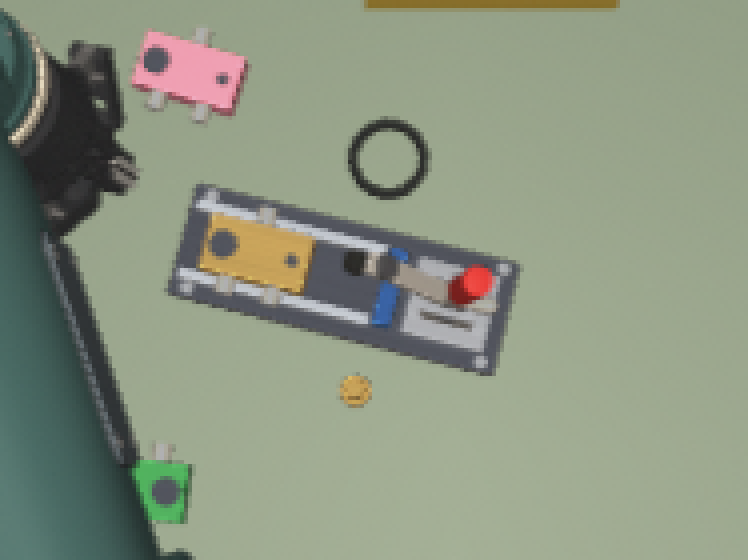

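The fingertips are at crop (125,175), clear of the block's +x end at (205,240); the clearance checks out with parallax. Next I go down to 34 mm behind the block.

send_rows(
  deltas=[0,0,0,10,-2.7,35,1,0,0,0,20,-2.7,70,1,0,0,0,30,-2.7,105,1,0,0,0,39,-2.7,140,1,0,0,0,49,-2.7,175,1,0,0,0,55,-2.7,198,1,0,0,0,57.7,-2.7,207.7,1,0,0,0,57.7,-2.7,207.7,1],
)

```text
t: 2.82
ee_pos: [0.5955, 0.2223, 0.0495]
tool_rot: [0.784, 0.606, -0.104, 0.08]
force: [0.7, 0.1, 0.9]
grip_width: -0.005
```

```bash
python3 -c "
from h import *
edge();delta(158,0,34);delta(86,0,34)"
```

```text
edge [156.    0.6  34. ] F [ 0.3 -0.7  0.9] t 2.8167
to (158, 0, 34) tcp [0.5965 0.224  0.0495] rot [-0.003  0.002 -0.007] mm [ 1.9  0.5 -0.6] F [ 0.3 -0.7  0.9]
to (86, 0, 34) tcp [0.5788 0.1542 0.0495] rot [-0.003  0.002 -0.007] mm [-67.6   1.   18.2] F [ 0.3 -0.7  0.9]
```

send_rows(
  deltas=[0,0,0,-9,0,2.4,1,0,0,0,-17,0,4.6,1,0,0,0,-24,0,6.5,1,0,0,0,-30,0,8,1,0,0,0,-36,0,9.7,1,0,0,0,-42,0.5,11.3,1,0,0,0,-48,0.5,12.9,1,0,0,0,-54,0.7,14.5,1,0,0,0,-60,1,16.1,1,0,0,0,-65,1,17.5,1],
)

```text
t: 3.65
ee_pos: [0.5817, 0.1579, 0.0523]
tool_rot: [0.785, 0.606, -0.101, 0.081]
force: [2.6, 8.0, 5.8]
grip_width: 0.002
```

```bash
python3 -c "
from h import *
edge();delta(80,0,34)"
```

```text
edge [90.3 -1.9 36.8] F [ 8.4 -0.6  5.8] t 3.65
to (80, 0, 34) tcp [0.5773 0.1484 0.0495] rot [ 0.003 -0.002 -0.007] mm [-9.2 -1.9  5.3] F [ 8.4 -0.6  5.8]
```

send_rows(
  deltas=[0,0,0,-2,-0.5,1.2,1,0,0,0,-4,-1,2.2,1,0,0,0,-6,-1,3,1,0,0,0,-8,-1,3.5,1,0,0,0,-8,-1,3.5,1],
)

```text
t: 4.07
ee_pos: [0.5786, 0.1498, 0.0511]
tool_rot: [0.785, 0.606, -0.101, 0.081]
force: [1.5, 5.6, 3.6]
grip_width: 0.001
```

```bash
python3 -c "
from h import *
edge();delta(80,0,34)"
```

```text
edge [81.7 -0.9 35.6] F [ 5.8 -0.1  3.6] t 4.0667
to (80, 0, 34) tcp [0.5773 0.1484 0.0495] rot [ 0.003 -0.002 -0.007] mm [-1.2 -0.9  2. ] F [ 5.8 -0.1  3.6]
```

Now 1 mm steps, watching for the force to rise at the stop.

send_rows(
  deltas=[0,0,0,-1,0,0.5,1,0,0,0,-2,0,0.8,1,0,0,0,-2,0,0.8,1],
)

```text
t: 4.32
ee_pos: [0.5783, 0.1481, 0.0509]
tool_rot: [0.785, 0.606, -0.101, 0.081]
force: [1.8, 8.1, 6.4]
grip_width: -0.001
```

send_rows(
  deltas=[0,0,0,-1,0,0.3,1,0,0,0,-2,0,0.5,1,0,0,0,-2,0,0.5,1],
)

```text
t: 4.57
ee_pos: [0.5784, 0.1477, 0.051]
tool_rot: [0.785, 0.607, -0.099, 0.08]
force: [4.7, 19.3, 6.3]
grip_width: 0.004
```

```bash
python3 -c "
from h import *
edge()"
```

```text
edge [79.6 -1.2 35.4] F [19.9  0.2  6.3] t 4.5667
```

The force rose to 20 N and the motion stopped at 79.6 mm, so the block is home. I'll back off, lift and look.

send_rows(
  deltas=[0,0,0,-1,0,0.3,1,0,0,0,-1,0,0.3,1,0,0,0,6,0,-1.6,1,0,0,0,25,0,-6.5,1,0,0,0,25,0,-35,1,0,0,0,15,0,-70,1,0,0,0,5,0,-105,1,0,0,0,-5,0,-145,1,0,0,0,-12,0,-180,1,0,0,0,-12,0,-180,1],
)

```text
t: 5.4
ee_pos: [0.5866, 0.1797, 0.2338]
tool_rot: [0.785, 0.606, -0.099, 0.083]
force: [1.1, 0.1, 0.2]
grip_width: -0.0
```

```bash
python3 - <<'E'
from h import *
import cv2
edge();delta(-20,0,215);delta(-40,0,150)
a=imaging.camera('top');b=imaging.camera('scene')
P=fix(world(a));m=(P[...,2]>36)&(P[...,2]<44)&(abs(P[...,1])<16)&(P[...,0]>-3)&(P[...,0]<130)
print("block x",np.percentile(P[m][:,0],[1,50,99]).round(1))
cv2.imwrite('pics/t3.png',np.hstack([cv2.resize(a['img'][175:265,205:325],(480,360),interpolation=3),cv2.resize(b['img'][165:275,235:331],(314,360),interpolation=3)]))
E
```

```text
edge [112.7  -1.4 218.3] F [ 0.4 -1.   0.2] t 5.4
to (-20, 0, 215) tcp [0.5528 0.0515 0.2305] rot [ 0.009 -0.004 -0.009] mm [-127.4   -0.5   37. ] F [ 0.4 -1.   0.2]
to (-40, 0, 150) tcp [0.5479 0.0321 0.1655] rot [ 0.009 -0.004 -0.009] mm [-130.1   -1.   105. ] F [ 0.4 -1.   0.2]
block x [ 0.4 46.3 79. ]
```

View pics/t3.png

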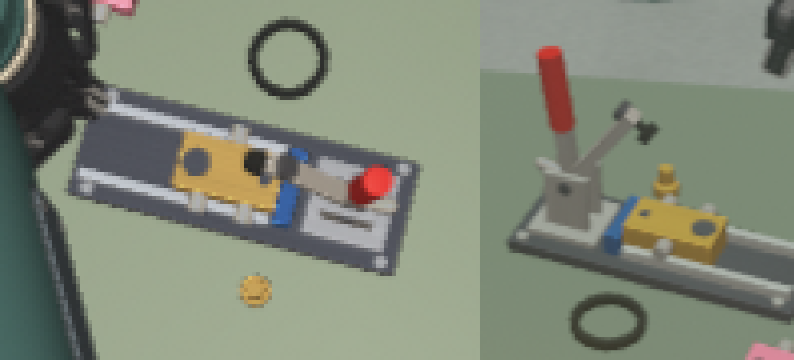

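The block's top now runs from x = 0 to 79 mm and touches the blue stop (crop 280,190). The handle is still up at (375,185), and the gasket and fitting haven't moved. Next the clamp handle: across at height, then down on its +x side.

```bash
python3 -c "
from h import *
delta(-42,0,225);delta(-42,0,156)"
```

```text
to (-42, 0, 225) tcp [0.5474 0.0302 0.2405] rot [ 0.003 -0.001 -0.008] mm [-152.1    0.7   27.6] F [-0.7 -0.3 -0.1]
to (-42, 0, 156) tcp [0.5474 0.0302 0.1715] rot [ 0.003 -0.001 -0.008] mm [-134.3    0.4   94.3] F [-0.7 -0.3 -0.1]
```

send_rows(
  deltas=[0,0,0,-27,0,2,1,0,0,0,-54,0,7,1,0,0,0,-82,0,13,1,0,0,-0.005,-110,0.5,19,1,0,0,-0.005,-135,0.5,24,1,0,0,-0.008,-152,0.7,27.6,1,0,0,-0.008,-146,0.6,50,1,0,0,-0.008,-140,0.5,73,1,0,0,-0.008,-134.3,0.4,94,1,0,0,-0.008,-134.3,0.4,94,1],
)

```text
t: 6.33
ee_pos: [0.5442, 0.03, 0.1659]
tool_rot: [0.782, 0.61, -0.106, 0.078]
force: [-0.2, 0.6, -0.6]
grip_width: -0.001
```

```bash
python3 - <<'E'
from h import *
import cv2
edge()
r=95
for q in (0,.1,.25,.4,.55,.7,.85,1.0,1.1,1.18):
    e=1.44-q; x=-55-r*np.cos(e)+10*np.sin(e); z=60+r*np.sin(e)+10*np.cos(e); print(q,end=" "); delta(round(x,1),0,round(z,1))
b=imaging.camera('scene'); cv2.imwrite('pics/s4.png',cv2.resize(b['img'][130:270,180:340],(640,560),interpolation=3))
E
```

```text
edge [-43.    3.2 150.5] F [ 0.5  0.3 -0.6] t 6.3333
0 to (np.float64(-57.5), 0, np.float64(155.5)) tcp [0.5436 0.0151 0.171 ] rot [-0.006  0.002  0.003] mm [-15.4   3.   -1.1] F [ 0.5  0.3 -0.6]
0.1 to (np.float64(-67.0), 0, np.float64(154.8)) tcp [0.5413 0.0059 0.1703] rot [-0.006  0.002  0.003] mm [-24.4   3.    2. ] F [ 0.5  0.3 -0.6]
0.25 to (np.float64(-81.0), 0, np.float64(151.9)) tcp [ 0.5378 -0.0077  0.1674] rot [-0.006  0.002  0.003] mm [-37.1   3.    8.5] F [ 0.5  0.3 -0.6]
0.4 to (np.float64(-94.5), 0, np.float64(147.0)) tcp [ 0.5345 -0.0207  0.1625] rot [-0.006  0.002  0.003] mm [-48.9   3.1  16.7] F [ 0.5  0.3 -0.6]
0.55 to (np.float64(-107.0), 0, np.float64(140.1)) tcp [ 0.5315 -0.0329  0.1556] rot [-0.006  0.002  0.003] mm [-59.1   3.1  26.7] F [ 0.5  0.3 -0.6]
0.7 to (np.float64(-118.4), 0, np.float64(131.4)) tcp [ 0.5287 -0.0439  0.1469] rot [-0.006  0.002  0.003] mm [-67.9   3.1  38. ] F [ 0.5  0.3 -0.6]
0.85 to (np.float64(-128.4), 0, np.float64(121.2)) tcp [ 0.5262 -0.0536  0.1367] rot [-0.006  0.002  0.003] mm [-74.9   3.2  50.5] F [ 0.5  0.3 -0.6]
1.0 to (np.float64(-136.7), 0, np.float64(109.5)) tcp [ 0.5242 -0.0617  0.125 ] rot [-0.006  0.002  0.003] mm [-79.8   3.3  64. ] F [ 0.5  0.3 -0.6]
1.1 to (np.float64(-141.2), 0, np.float64(101.1)) tcp [ 0.5231 -0.066   0.1166] rot [-0.006  0.002  0.003] mm [-82.    3.3  73.2] F [ 0.5  0.3 -0.6]
1.18 to (np.float64(-144.2), 0, np.float64(94.1)) tcp [ 0.5223 -0.0689  0.1096] rot [-0.006  0.002  0.003] mm [-83.1   3.4  80.8] F [ 0.5  0.3 -0.6]
```

View pics/s4.png

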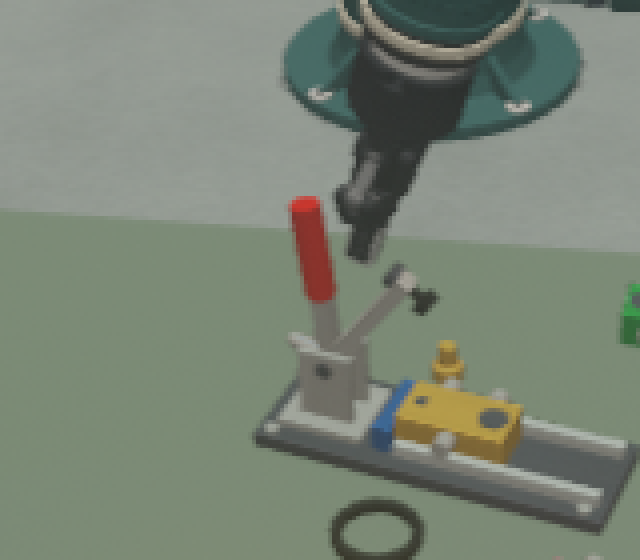

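The scene view shows the fingertips at (360,255), level with the red grip at (312,240) and on its +x side, clear of the arm and foot at (400,280). I push along the arc.

send_rows(
  deltas=[0,0,0,-8,3,-2,1,0,0,0,-15.4,3,-1.1,1,0,0,0,-20,3,0.5,1,0,0,0,-25,3,2,1,0,0,0,-31,3,5,1,0,0,0,-37,3,8.5,1,0,0,0,-43,3,12.5,1,0,0,0,-49,3,16.7,1,0,0,0,-54,3,21.5,1,0,0,0,-59,3,26.7,1],
)

```text
t: 7.22
ee_pos: [0.5341, -0.0328, 0.1597]
tool_rot: [0.782, 0.61, -0.103, 0.081]
force: [-0.0, 3.5, 7.6]
grip_width: 0.0
```

```bash
python3 - <<'E'
from h import *
edge()
r=95
for q in (.7,.85,1.0,1.1,1.18,1.25):
    e=1.44-q; x=-55-r*np.cos(e)+10*np.sin(e); z=60+r*np.sin(e)+10*np.cos(e); print(q,end=" "); delta(round(x,1),0,round(z,1))
E
```

```text
edge [-106.3   -2.6  144.2] F [3.3 0.9 7.6] t 7.2167
0.7 to (np.float64(-118.4), 0, np.float64(131.4)) tcp [ 0.5287 -0.0439  0.1469] rot [0.001 0.    0.001] mm [-8.3 -2.6 15.5] F [3.3 0.9 7.6]
0.85 to (np.float64(-128.4), 0, np.float64(121.2)) tcp [ 0.5262 -0.0536  0.1367] rot [0.001 0.    0.001] mm [-15.4  -2.6  28. ] F [3.3 0.9 7.6]
1.0 to (np.float64(-136.7), 0, np.float64(109.5)) tcp [ 0.5242 -0.0617  0.125 ] rot [0.001 0.    0.001] mm [-20.3  -2.6  41.4] F [3.3 0.9 7.6]
1.1 to (np.float64(-141.2), 0, np.float64(101.1)) tcp [ 0.5231 -0.066   0.1166] rot [0.001 0.    0.001] mm [-22.5  -2.6  50.7] F [3.3 0.9 7.6]
1.18 to (np.float64(-144.2), 0, np.float64(94.1)) tcp [ 0.5223 -0.0689  0.1096] rot [0.001 0.    0.001] mm [-23.6  -2.6  58.2] F [3.3 0.9 7.6]
1.25 to (np.float64(-146.4), 0, np.float64(87.8)) tcp [ 0.5218 -0.0711  0.1033] rot [0.001 0.    0.001] mm [-24.1  -2.6  64.9] F [3.3 0.9 7.6]
```

Contact force is as expected (8 N, normal to the handle). I continue over the dead point.

send_rows(
  deltas=[0,0,0,-4,-1,8,1,0,0,0,-8.3,-1.5,15.5,1,0,0,0,-12,-2,22,1,0,0,0,-15.4,-2,28,1,0,0,0,-18,-2,35,1,0,0,0,-20.3,-2,41.5,1,0,0,0,-21.5,-2,46,1,0,0,0,-22.5,-2,51,1,0,0,0,-23.5,-2,58,1,0,0,0,-23.5,-2,60,1],
)

```text
t: 8.05
ee_pos: [0.5222, -0.069, 0.1066]
tool_rot: [0.782, 0.61, -0.104, 0.08]
force: [-0.4, 1.0, -0.2]
grip_width: -0.001
```

```bash
python3 - <<'E'
from h import *
import cv2
edge()
b=imaging.camera('scene'); cv2.imwrite('pics/s5.png',cv2.resize(b['img'][150:270,180:340],(640,480),interpolation=3))
E
```

```text
edge [-144.3    0.2   91.1] F [ 0.9  0.7 -0.2] t 8.05
```

View pics/s5.png

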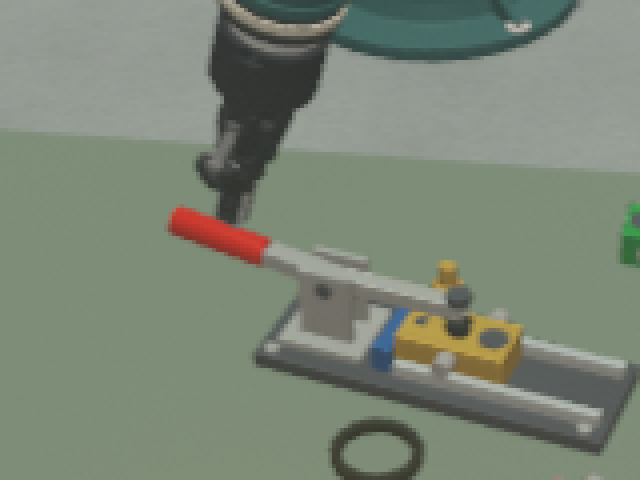

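The handle has snapped down (red grip at (215,235)), the foot presses on the brass block at (458,325), and the tool force is about 0. I retract straight up.

send_rows(
  deltas=[0,0,0,0,0,-15,1,0,0,0,0,0,-45,1,0,0,0,0,0,-80,1,0,0,0,0,0,-115,1,0,0,0,0,0,-150,1,0,0,0,0,0,-150,1,0,0,0,0,0,-150,1],
)

```text
t: 8.68
ee_pos: [0.5333, -0.0306, 0.2541]
tool_rot: [0.782, 0.61, -0.102, 0.081]
force: [-0.1, 0.2, -0.7]
grip_width: -0.001
```

```bash
python3 - <<'E'
from h import *
import cv2
edge()
b=imaging.camera('scene');a=imaging.camera('top')
for n,c in(("top",a),("scene",b)):
    P=fix(world(c)); im=c["img"].astype(int);B,G,R=im[...,0],im[...,1],im[...,2]
    q=P[(abs(P[...,0])<210)&(abs(P[...,1])<40)&(R>G+80)&(R>B+80)&(P[...,2]>40)]
    if len(q)>3: l=np.polyfit(q[:,0],q[:,2],1); print(n,"red",len(q),np.percentile(q,[5,50,95],axis=0).round(1).tolist(),"elev",-np.arctan(l[0]).round(3))
    m=(P[...,2]>36)&(P[...,2]<44)&(abs(P[...,1])<16)&(P[...,0]>-3)&(P[...,0]<130)
    print("block x",np.percentile(P[m][:,0],[1,99]).round(1))
cv2.imwrite('pics/f.png',np.hstack([b['img'][130:330,140:470],a['img'][110:310,110:480]]))
E
```

```text
edge [-104.4   -1.3  238.6] F [ 0.2  0.2 -0.7] t 8.6833
top red 173 [[-174.8, -8.9, 73.6], [-143.1, 0.3, 81.3], [-109.7, 8.7, 87.6]] elev 0.132Traceback (most recent call last):
  File "<stdin>", line 10, in <module>
    return _quantile_unchecked(
        a, q, axis, out, overwrite_input, method, keepdims, weights)
    return _ureduce(a,
                    func=_quantile_ureduce_func,
    ...<5 lines>...
                    overwrite_input=overwrite_input,
                    method=method)
    r = func(a, **kwargs)
    result = _quantile(arr,
                       quantiles=q,
    ...<2 lines>...
                       out=out,
                       weights=wgt)
    slices_having_nans = np.isnan(arr[-1, ...])
                                  ~~~^^^^^^^^^
IndexError: index -1 is out of bounds for axis 0 with size 0
```

The handle's elevation is 0.132 rad (0.14 when locked). The top view of the block is hidden by the arm, so I check it in the scene view.

```bash
python3 - <<'E'
from h import *
import cv2
b=imaging.camera('scene');P=fix(world(b))
m=(P[...,2]>36)&(P[...,2]<44)&(abs(P[...,1])<20)&(P[...,0]>-3)&(P[...,0]<130)
print("block x",len(P[m]),np.percentile(P[m],[1,50,99],axis=0).round(1).tolist())
cv2.imwrite('pics/f.png',cv2.resize(b['img'][130:330,60:470],(800,390),interpolation=3))
E
```

```text
block x 206 [[2.6, -19.8, 36.8], [52.5, -5.3, 40.3], [82.0, 19.2, 43.6]]
```

View pics/f.png

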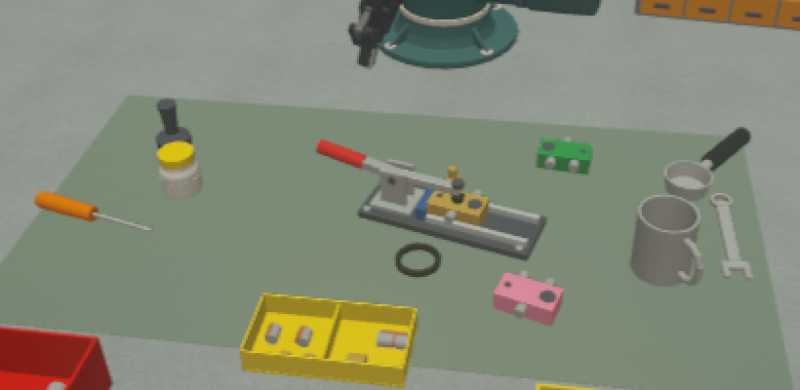

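The handle is locked at (340,155), the foot is on the block at (458,195) against the stop, the bystanders are in place and the robot is clear.

```bash
python3 -c "
from station import workorder
print(workorder.hand_in())"
```

```text
the job is handed in; nothing more can be done
None
```

I pushed the brass block along its channel to the blue stop, then pushed the red handle over its dead point, where it snapped down and locked. I handed the job in at about 9 s of robot time, with the gripper clear of everything.

- **Block home:** the push force rose to 20 N with no further motion, with the fingertip edge at fixture x = 79.6 mm (80 expected). From the top camera the block's top ran from x = 0.4 to 79.0 mm before clamping.
- **Handle locked:** its measured elevation was 0.132 rad (0.14 expected), and the last picture shows the foot on the block.
- **Disagreement:** after clamping, the scene camera put the block's ends at 2.6 and 82.0 mm. I put this down to calibration, because that camera also read about 3 mm further along +x than the top one at the start.
- **Failed check:** the last top-camera check of the block gave no reading, because the arm was over it.
- **Bystanders:** nothing else looked moved in the last picture, though I did not measure this.

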